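# Start up the laser cutter in order

### The job

Start up the laser cutter with the closed fingertips: first switch on the socket strip by pressing the raised end of its rocker fully down, then push the round button of the fume filter box fully in so that it stays in, then press the large square start key of the hand panel right down and let it spring back. Do not press the small round stop key, grasp or lift nothing, and leave the hand panel and all the other things where they are.

Things in the scene. Friction and masses are not known exactly. Their poses are not given: they have to be found in the camera images.
- strip: Black socket strip, 240 x 60 x 45 mm (x, y, z), screwed to the bench. Origin: centre of its underside; x along its length. At its -x end the rocker (its pivot 80 mm from the middle), on its +x part two round white sockets, the last with a grey plug-in charger standing 35 mm above the strip.
- rocker_press (a point): Point on the rocker's top face to press: 20 mm from the pivot on the half that is raised when off (the half at the strip's outer, -x end), on its centre line. It moves with the rocker: straight down by about 6 mm from off to on (to about 54 mm above the bench). The white rocker is 54 x 30 mm with a shallow V-shaped top, each half 27 mm long; the pressed half lies level, 9 mm above the strip's top.
- rocker (a joint): Rocker angle, rad: 0 = off (as at the start, outer half raised), 0.32 = fully on (outer half level). It stays where it is left; turning it takes about 2 to 3 N at the end of the half.
- filter_box: Grey fume filter control box, 150 x 120 x 60 mm (x, y, z), screwed to the bench. Origin: centre of its underside. The round button is 35 mm from its middle towards -x; a small paint pot stands on its +x part.
- filter_button_top (a point): Middle of the top face of the round white push button, 46 mm across; 78 mm above the bench when out, 70 mm when in.
- filter_button (a joint): Travel of the filter box's button, m: 0 = out (start), 0.008 = fully in. Moves straight down, takes about 3 N, and stays where it is left.
- panel: The laser cutter's hand panel: loose black box on four rubber feet, 150 x 85 x 46 mm (x, y, z), about 0.7 kg. Origin: centre of its underside. On its top the start key (32 mm from the middle towards -x) and the stop key (35 mm from the middle towards +x).
- start_key_top (a point): Middle of the top face of the square white start key, 32 x 32 mm; 56 mm above the bench when out.
- start_key (a joint): Travel of the start key, m: 0 = out, 0.005 = fully down. Springs back; about 1.5 N starts it, 5 N holds it fully down.
- stop_key_top (a point): Middle of the top face of the round white stop key, 18 mm across, 54 mm above the bench. Not to be pressed.
- stop_key (a joint): Travel of the stop key, m: 0 = out, 0.004 = fully down. Springs back.
- pot: Bystander: closed paint pot, 40 mm across, 38 mm tall, standing on the filter box. Origin: centre of its underside.
- gear: Bystander: plywood gear, 66 mm across, 6 mm thick, lying on the bench beyond the hand panel. Origin: centre of its underside.
- mug: Bystander: white mug, 76 mm across, 85 mm tall, with a handle, standing on the bench just beyond the filter box. Origin: centre of its underside.
- driver: Bystander: screwdriver lying on the bench to the left of the work, pointing away from the robot, 200 mm long, its handle 26 mm thick. Origin: half-way along it, on its underside.
There are look-alikes about, which are no part of the job. What is shaped like the panel but brown or yellow is not meant.

How it is judged:
By the outcome, as a careful person would: the job done as asked, in the order asked, and still so for the second after the job is handed in, with the robot touching nothing.
It also fails if it takes over 43 s, if anything falls off the work surface, if the arm or the gripper's body presses on something with over 40 N, if the wrist force passes 120 N, or if a joint passes its speed limit or range.

### The arm

A 6-joint arm with a two-finger parallel gripper is mounted at the origin on the work surface. World frame = base frame: x ahead of the robot, y to its left, z up, the work surface at z = 0. Lengths are in mm, angles in rad, forces in N, time in s.
With the tool pointing down it reaches from about 300 to 775 mm from the base axis. Payload 14.6 kg.
Tool frame: the origin (TCP) lies at the very end of the fingers, on their centre line; the grasp point (between the pads) lies 19 mm behind it; x points along the fingers, y is the direction in which the jaws open and shut, and the axes are right-handed (so a half turn about x gives the same grasp; the last joint's range is limited). The gripper opens to 85 mm and grips with 20 to 120 N. Pads are 22 mm wide; open, the fingers measure 114 mm over their backs; the gripper's body (76 mm by 85 mm) begins 54 mm behind the grasp point. The pads swing forward as they close: fully open they stand 13 mm farther back than shut.
Start: joints at [1.101, 0.3, 1.521, -0, 1.321, -0.067], TCP at [215.594, 505.973, 231.281] pointing down, gripper open.
Joint ranges: [-3.03, 3.03], [-0.79, 2.21], [0.23, 2.52], [-1.04, 4.18], [0, 3.07], [-2.55, 2.55]. Speed limits (rad/s): [2.22, 2.22, 2.57, 3.14, 3.14, 3.14].

### API

Orientations are given as [roll, pitch, yaw] about the fixed x, y, z axes, in that order (R = Rz(yaw) Ry(pitch) Rx(roll)).
In Python, from bench import telemetry, imaging, ticket gives the robot as it stands.
- The arm moves only by the tool arm_command, never from a script. Its argument "series" is a list of rows, each a list of 3 entries, a list of its own where there are three numbers: the turn, a rotation vector about the tool's x, y, z in rad, then the shift along the tool's x, y, z in cm, then the opening in per cent of the stroke, from 0 (shut) to 100 (fully open). In form: [[[ax, ay, az], [x, y, z], grip], ...]. A call has 1 to 12 rows; each row shifts and turns the commanded pose from where the row before left it, along the tool's axes as they then stand; what a row does not reach is not made up. A row lasts 1/12 s, in which the tool goes at most 41.7 mm and 7.16 degrees, less where a joint would pass 70% of its speed; a pose out of reach is approached as far as the arm can. A call with a gripper value outside its range is refused whole. The fingers move at their own pace and stop on an object; "squeeze" is the grip in N (left out, the last holds). Time passes only in rows, so rows that do not move let the fingers close. It gives the time, the measured TCP pose, the force and the opening at its end, in the units of the state.
- telemetry.read_state(): the state, without advancing time (a new reading comes with each control period).
- imaging.camera(name): name is "side" or "top"; returns a dict with "pixels" (384x512x3 uint8, blue, green, red), "intrinsics" (3x3 intrinsics, pixels), "view" (4x4, takes a point from world to camera coordinates). Camera axes: x right, y up, looking along -z (the intrinsics and any distortion apply to the point x, -y, -z); pixel columns grow to the right and rows downward; lengths in mm; the calibration is good to about 2 mm. A picture is of the moment at which its call begins. There is no depth.
- ticket.close_job(): hands the job in, once; it reports no verdict.
The state is a dict: "t": time; "joints": joint angles; "joint_velocities": joint speeds; "joint_efforts": joint torques, N m; "tool_pos": TCP position; "tool_rot": TCP orientation; "ft_force": force on the tool from outside, world axes, zero at the start; "moment": the same for the moment, N m; "opening": opening from 0.0 (shut) to 1.0 (fully open).
Only numpy, scipy, OpenCV 4.12 (cv2) and the standard library are available. Lean on these libraries where they do the work, as an engineer would, in place of code of your own. Each camera call takes 0.05 s, during which the arm holds its last target. There are 200 camera calls.

## Working session

There is one attempt and no reset: what is moved stays moved. The work goes in short steps, Python scripts to look and compute and a tool call to move; the robot and the scene stay as the last step left them, time stands still between calls to the robot, and variables do not carry over. Pictures are saved under pics/ and viewed, about 8 in all and at most 12, crops included, and the job is handed in when it is done.

Besides the shell and the picture viewer there is one more tool, called after ">>>" as name([rows], argument=value, ...), one row to a line, values as JSON. arm_command: Moves the arm, as the interface text tells. Its arguments: {"type":"object","properties":{"series":{"type":"array"},"squeeze":{"type":"number"}},"required":["series"]}

```bash
mkdir -p pics; ls
python3 - <<'E'
from bench import telemetry, imaging
import cv2,numpy as np
for n in("top","side"):
    c=imaging.camera(n); cv2.imwrite(f"pics/{n}0.png",c["pixels"]); np.savez(f"{n}0.npz",**c); print(n,c["intrinsics"],c["view"],c.keys())
s=telemetry.read_state();print(s)
E
```

```text
pics
top [[477.74179259   0.         259.23628135]
 [  0.         477.74179259 185.75654375]
 [  0.           0.           1.        ]] [[-2.19854047e-02 -9.99653135e-01 -1.45000273e-02  3.62657060e+00]
 [ 9.95516476e-01 -2.32244366e-02  9.16928113e-02 -5.27732057e+02]
 [-9.19977613e-02 -1.24191125e-02  9.95681765e-01 -1.35197891e+03]
 [ 0.00000000e+00  0.00000000e+00  0.00000000e+00  1.00000000e+00]] dict_keys(['pixels', 'intrinsics', 'view'])
side [[490.03899115   0.         259.14295316]
 [  0.         490.03899115 196.35446491]
 [  0.           0.           1.        ]] [[-9.44082687e-01 -3.29283601e-01  1.67388939e-02  5.18282143e+02]
 [ 2.62568849e-01 -7.20160085e-01  6.42204836e-01 -1.91024590e+02]
 [-1.99412838e-01  6.10689579e-01  7.66350284e-01 -1.45640982e+03]
 [ 0.00000000e+00  0.00000000e+00  0.00000000e+00  1.00000000e+00]] dict_keys(['pixels', 'intrinsics', 'view'])
{'t': 0.1, 'joints': array([ 1.10139202e+00,  3.00423576e-01,  1.52153402e+00,  4.13339542e-06,
        1.32068536e+00, -6.65922551e-02]), 'joint_velocities': array([-0.00018852, -0.00076141, -0.00182376,  0.0004644 , -0.0018507 ,
        0.00068397]), 'joint_efforts': array([ 1.04429160e-03, -5.44379926e+01, -3.62366188e+01, -5.53408165e-05,
        3.03429937e-03, -3.78840085e-06]), 'tool_pos': array([215.50576179, 505.79110507, 230.76728579]), 'tool_rot': array([-1.6412005 ,  1.56974601, -2.04401358]), 'ft_force': array([-0.19869223,  0.06049141,  0.1034401 ]), 'moment': array([0.02769738, 0.03855958, 0.02071445]), 'opening': 0.9983823016697903}
```

View pics/top0.png

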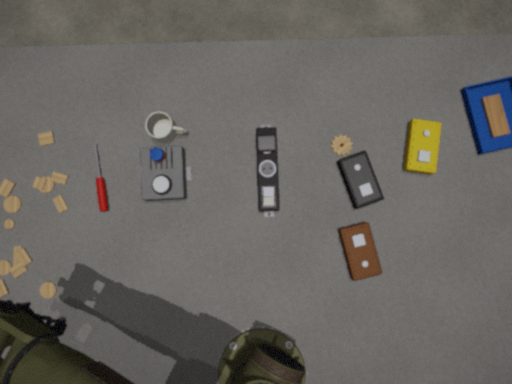

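View pics/side0.png

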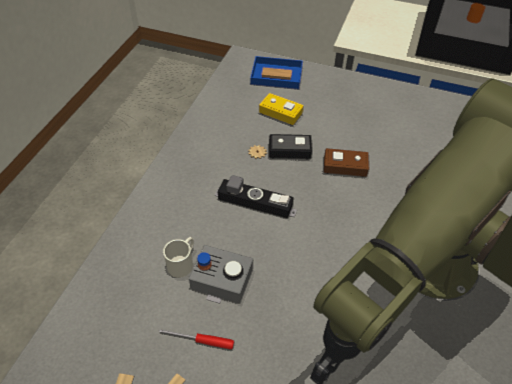

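Top view: filter button (162,184), strip rocker (268,197) with its charger at (266,143), black panel (360,180) with start key (366,189) and stop key (361,171). Three things have the panel's shape: black (360,180), brown (360,250) and yellow (423,146). The black one fits, since it is black and the gear (342,145) lies just beyond it. I'll measure the white tops and confirm with one crop.

```bash
cat > h.py <<'E'
import numpy as np, cv2
def ray(c,u,v):
    V=c["view"];R=V[:3,:3];o=-R.T@V[:3,3]
    k=np.linalg.inv(c["intrinsics"])@[u,v,1]
    return o,R.T@np.array([k[0],-k[1],-k[2]])
def onz(c,u,v,z):
    o,d=ray(c,u,v);return o+d*(z-o[2])/d[2]
def proj(c,p):
    q=c["view"][:3,:3]@p+c["view"][:3,3];w=c["intrinsics"]@[q[0],-q[1],-q[2]];return w[:2]/w[2]
def tri(a,ua,b,ub):
    o1,d1=ray(a,*ua);o2,d2=ray(b,*ub);d1/=np.linalg.norm(d1);d2/=np.linalg.norm(d2)
    s=np.linalg.lstsq(np.c_[d1,-d2],o2-o1,rcond=None)[0]
    p,q=o1+s[0]*d1,o2+s[1]*d2;return (p+q)/2,np.linalg.norm(p-q)
def blobs(c,box,thr=140):
    x0,y0,x1,y1=box;im=c["pixels"][y0:y1,x0:x1].astype(int)
    m=((im.min(2)>thr)&(im.max(2)-im.min(2)<45)).astype(np.uint8)
    n,l,st,ce=cv2.connectedComponentsWithStats(m)
    out=[]
    for i in range(1,n):
        if st[i,4]>=8:
            r=cv2.minAreaRect(np.argwhere(l==i)[:,::-1].astype(np.float32))
            out.append((ce[i]+[x0,y0],st[i,4],np.round(r[1],1),round(r[2])))
    return out
E
python3 - <<'E'
from h import *
T=dict(np.load("top0.npz"));S=dict(np.load("side0.npz"))
R={"box":((135,140,195,205),(190,240,255,302)),"strip":((252,122,284,222),(215,172,300,220)),"panel":((338,150,385,210),(266,132,314,160))}
for k,(a,b) in R.items():
    for n,c,x in(("T",T,a),("S",S,b)):
        for q in blobs(c,x): print(k,n,q, [onz(c,*q[0],z)[:2].round(1) for z in(56,78)])
P=T["pixels"]
m=[cv2.resize(T["pixels"][115:225,248:288],None,fx=5,fy=5),cv2.resize(T["pixels"][115:225,335:390],None,fx=5,fy=5)]
s=np.vstack([cv2.resize(S["pixels"][172:222,212:302],(315,175)),cv2.resize(S["pixels"][130:165,260:320],(315,184)),cv2.resize(S["pixels"][240:305,185:260],(315,191))])
cv2.imwrite("pics/crop1.png",np.hstack(m+[s]))
E
```

```text
box T (array([160.44221106, 183.7638191 ]), np.int32(199), array([15., 15.]), 90) [array([536.9, 270.1]), array([534.7, 265.2])]
box S (array([232.62631579, 267.59473684]), np.int32(190), array([13., 15.]), 90) [array([538.7, 256.5]), array([533.3, 269. ])]
box S (array([213.125, 298.675]), np.int32(40), array([12.6,  3.1]), 11) [array([552.6, 363.6]), array([546.9, 374. ])]
strip T (array([267.58108108, 167.74324324]), np.int32(74), array([16., 15.]), 90) [array([575.3, -33.4]), array([572.4, -33.3])]
strip T (array([268.234375  , 195.48958333]), np.int32(192), array([18., 10.]), 90) [array([496.7, -33.4]), array([495.1, -33.3])]
strip T (array([265.88888889, 214.33333333]), np.int32(9), array([2.8, 2.1]), 45) [array([444. , -25.6]), array([443.3, -25.6])]
strip T (array([271.875, 214.125]), np.int32(8), array([2., 2.]), 90) [array([444.2, -42.3]), array([443.5, -42. ])]
strip S (array([255.15384615, 192.86538462]), np.int32(52), array([10., 14.]), 90) [array([571.1, -22.3]), array([565. ,  -4.6])]
strip S (array([279.05737705, 197.62295082]), np.int32(122), array([17.7,  7.5]), 8) [array([494.4, -29.6]), array([489.8, -11.7])]
panel T (array([357.        , 166.70833333]), np.int32(24), array([5., 4.]), 90) [array([ 572.2, -285.2]), array([ 569.4, -280.9])]
panel T (array([365.74166667, 188.99166667]), np.int32(120), array([11.1, 10.8]), 72) [array([ 508.7, -307. ]), array([ 506.9, -302.4])]
panel S (array([299.56716418, 140.04477612]), np.int32(67), array([6., 9.]), 90) [array([ 506.7, -301.6]), array([ 501.9, -278.7])]
panel S (array([280.30769231, 140.        ]), np.int32(13), array([2., 4.]), 90) [array([ 569.5, -278.7]), array([ 563.5, -256.2])]
```

View pics/crop1.png

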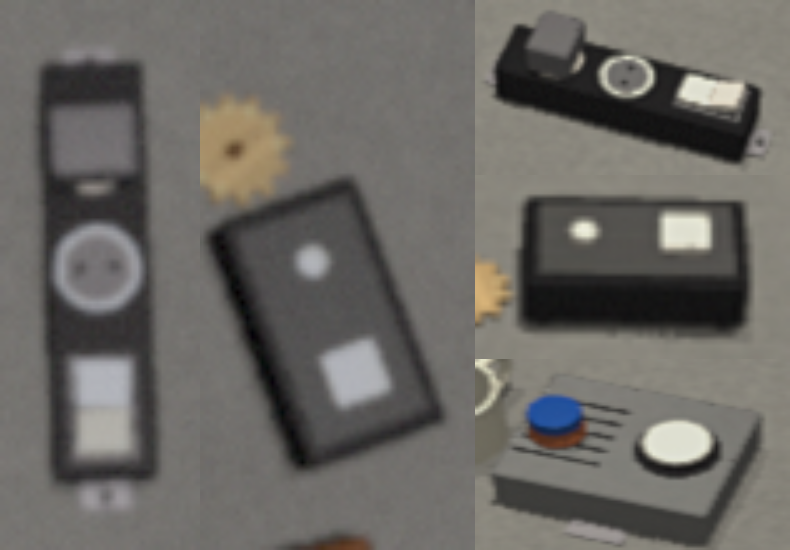

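The crop confirms it: the black panel has a square start key near the robot and a small round stop key at the far end, by the gear. The rocker's two halves meet at about (268.6,196.2), and the near (outer) half is the shaded, raised one. Estimates in mm: button (534,267,78), rocker pivot about x 495 so press point (475,-33), start key (508,-304,56), stop key (571,-282). Start to stop comes to 67 mm, as specified.

```bash
cat > go.py <<'E'
import sys,numpy as np
from scipy.spatial.transform import Rotation as Ro
from bench import telemetry
s=telemetry.read_state();R=Ro.from_euler("xyz",s["tool_rot"]).as_matrix()
print("t",s["t"],"pos",s["tool_pos"].round(1),"F",s["ft_force"].round(2),"open",round(s["opening"],3));print(R.round(3))
if len(sys.argv)>3:
    d=np.array(list(map(float,sys.argv[1:4])))-s["tool_pos"];print("tool cm",(R.T@d/10).round(2))
if len(sys.argv)>4: # desired world angle of tool z
    y=float(sys.argv[4]);x=np.array([0,0,-1.]);z=np.array([np.cos(y),np.sin(y),0]);D=np.c_[x,np.cross(z,x),z]
    print("rotvec",Ro.from_matrix(R.T@D).as_rotvec().round(3), "shift after turn",(D.T@d/10).round(2))
E
python3 go.py 474 -33 100 0; python3 go.py 474 -33 100 3.1416|tail -1
```

```text
t 0.1 pos [215.5 505.8 230.8] F [-0.2   0.06  0.1 ] open 0.998
[[-0.     0.392  0.92 ]
 [-0.001  0.92  -0.392]
 [-1.    -0.001 -0.   ]]
tool cm [ 13.11 -39.42  44.9 ]
rotvec [-0.403 -0.     0.001] shift after turn [ 13.08 -53.88  25.85]
rotvec [2.739e+00 1.000e-03 0.000e+00] shift after turn [ 13.08  53.88 -25.85]
```

>>> arm_command([
  [[-0.1, 0, 0], [0, 0, 0], 0],
  [[-0.1, 0, 0], [0, 0, 0], 0],
  [[-0.1, 0, 0], [0, 0, 0], 0],
  [[-0.1, 0, 0], [0, 0, 0], 0],
  [[0, 0, 0], [0, -3, 1.4], 0],
  [[0, 0, 0], [0, -3, 1.4], 0],
  [[0, 0, 0], [0, -3, 1.4], 0],
  [[0, 0, 0], [0, -3, 1.4], 0],
  [[0, 0, 0], [0, -3, 1.4], 0],
  [[0, 0, 0], [0, -3, 1.4], 0],
  [[0, 0, 0], [0, -3, 1.4], 0],
  [[0, 0, 0], [0, -3, 1.4], 0],
], squeeze=20)

```text
t: 1.1
tool_pos: [327.1, 264.1, 231.1]
tool_rot: [-2.703, 1.571, -2.706]
ft_force: [1.2, -0.2, 0.5]
opening: -0.002
```

>>> arm_command([
  [[0, 0, 0], [0, -3, 1.4], 0],
  [[0, 0, 0], [0, -3, 1.4], 0],
  [[0, 0, 0], [0, -3, 1.4], 0],
  [[0, 0, 0], [0, -3, 1.4], 0],
  [[0, 0, 0], [0, -3, 1.4], 0],
  [[0, 0, 0], [0, -3, 1.4], 0],
  [[0, 0, 0], [0, -3, 1.4], 0],
  [[0, 0, 0], [0, -3, 1.4], 0],
  [[0, 0, 0], [0, -3, 1.4], 0],
  [[0, 0, 0], [0, -3, 1.4], 0],
  [[0, 0, 0], [0, 0, 0], 0],
  [[0, 0, 0], [0, 0, 0], 0],
])

```text
t: 2.1
tool_pos: [466.1, -35.8, 230.7]
tool_rot: [2.955, 1.57, 2.95]
ft_force: [-0.4, 0.0, -0.3]
opening: -0.003
```

```bash
python3 go.py 474 -33 100 0
```

```text
t 2.1 pos [466.1 -35.8 230.7] F [-0.45  0.01 -0.34] open -0.003
[[-0.001  0.005  1.   ]
 [ 0.     1.    -0.005]
 [-1.     0.    -0.001]]
tool cm [13.07  0.29  0.8 ]
rotvec [-0.005 -0.001 -0.   ] shift after turn [13.07  0.28  0.79]
```

>>> arm_command([
  [[0, 0, 0], [3, 0.3, 0.8], 0],
  [[0, 0, 0], [3, 0, 0], 0],
  [[0, 0, 0], [3, 0, 0], 0],
  [[0, 0, 0], [3, 0, 0], 0],
  [[0, 0, 0], [2, 0, 0], 0],
  [[0, 0, 0], [0, 0, 0], 0],
  [[0, 0, 0], [0, 0, 0], 0],
])

```text
t: 2.68
tool_pos: [473.7, -31.0, 91.3]
tool_rot: [2.965, 1.569, 2.963]
ft_force: [0.5, -0.1, 0.9]
opening: 0.002
```

```bash
python3 go.py 474 -33 80 0
python3 - <<'E'
from bench import imaging
from h import *
T=imaging.camera("top");S=imaging.camera("side")
for n,c in(("T",T),("S",S)): print(n,proj(c,np.array([474,-33,90.])),proj(c,np.array([474,-33,57.])))
cv2.imwrite("pics/crop2.png",np.hstack([cv2.resize(T["pixels"][140:230,225:315],(400,400)),cv2.resize(S["pixels"][150:240,230:320],(400,400))]))
E
```

```text
t 2.6833 pos [473.7 -31.   91.3] F [ 0.53 -0.14  0.9 ] open 0.002
[[-0.002  0.002  1.   ]
 [ 0.     1.    -0.002]
 [-1.     0.    -0.002]]
tool cm [ 1.13 -0.2   0.03]
rotvec [-0.002 -0.002 -0.   ] shift after turn [ 1.13 -0.2   0.03]
T [268.34386129 202.89602685] [268.29107345 203.55532599]
S [286.27244061 191.46202356] [285.6460292  198.34233678]
```

View pics/crop2.png

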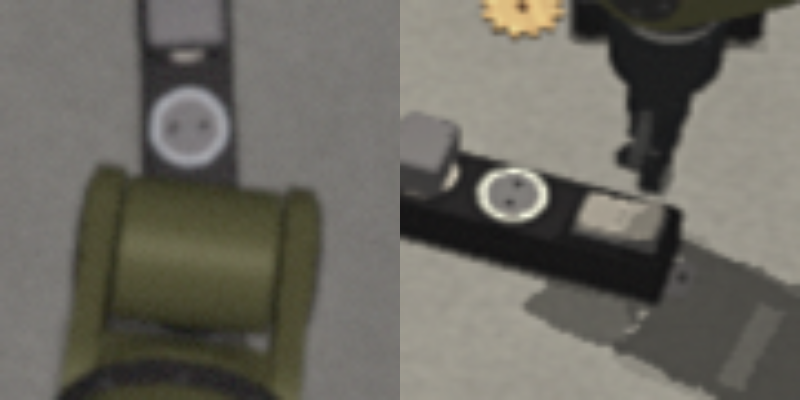

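Side crop: the closed tip is at crop (650,185), directly above the outer half of the rocker, as projected. I'll press now.

>>> arm_command([
  [[0, 0, 0], [1.4, -0.2, 0], 0],
  [[0, 0, 0], [1.2, 0, 0], 0],
  [[0, 0, 0], [0.3, 0, 0], 0],
  [[0, 0, 0], [0.2, 0, 0], 0],
  [[0, 0, 0], [0.2, 0, 0], 0],
  [[0, 0, 0], [0.2, 0, 0], 0],
  [[0, 0, 0], [0, 0, 0], 0],
  [[0, 0, 0], [0, 0, 0], 0],
])

```text
t: 3.45
tool_pos: [474.4, -33.8, 56.7]
tool_rot: [-0.13, 1.57, -0.133]
ft_force: [-0.7, 0.9, 1.7]
opening: 0.0
```

>>> arm_command([
  [[0, 0, 0], [0.1, 0, 0], 0],
  [[0, 0, 0], [0.1, 0, 0], 0],
  [[0, 0, 0], [0, 0, 0], 0],
  [[0, 0, 0], [0, 0, 0], 0],
])

```text
t: 3.78
tool_pos: [474.1, -33.8, 54.2]
tool_rot: [0.026, 1.571, 0.024]
ft_force: [1.0, -0.9, -0.3]
opening: -0.003
```

>>> arm_command([
  [[0, 0, 0], [0.1, 0, 0], 0],
  [[0, 0, 0], [0, 0, 0], 0],
])

```text
t: 3.95
tool_pos: [474.2, -33.8, 53.8]
tool_rot: [-0.359, 1.571, -0.361]
ft_force: [-4.6, 0.9, 8.6]
opening: -0.005
```

>>> arm_command([
  [[0, 0, 0], [0.05, 0, 0], 0],
  [[0, 0, 0], [0, 0, 0], 0],
])

```text
t: 4.12
tool_pos: [474.2, -33.8, 53.7]
tool_rot: [-0.258, 1.57, -0.261]
ft_force: [-7.1, 0.8, 15.9]
opening: 0.002
```

A firm stop at 53.7 mm with 16 N, and the expected "on" height is about 54 mm. I'll retreat and move to above the filter button, then check.

>>> arm_command([
  [[0, 0, 0], [-1, 0, 0], 0],
  [[0, 0, 0], [-3, 0, 0], 0],
  [[0, 0, 0], [-3, 0, 0], 0],
  [[0, 0, 0], [-3, 0, 0], 0],
  [[0, 0, 0], [0, 3, 0.6], 0],
  [[0, 0, 0], [0, 3, 0.6], 0],
  [[0, 0, 0], [0, 3, 0.6], 0],
  [[0, 0, 0], [0, 3, 0.6], 0],
  [[0, 0, 0], [0, 3, 0.6], 0],
  [[0, 0, 0], [0, 3, 0.6], 0],
  [[0, 0, 0], [0, 3, 0.6], 0],
  [[0, 0, 0], [0, 3, 0.6], 0],
])

```text
t: 5.12
tool_pos: [522.8, 207.8, 153.0]
tool_rot: [0.314, 1.57, 0.311]
ft_force: [0.3, -0.5, 1.2]
opening: 0.0
```

>>> arm_command([
  [[0, 0, 0], [0, 3, 0.6], 0],
  [[0, 0, 0], [0, 3, 0.6], 0],
  [[0, 0, 0], [0, 0, 0], 0],
  [[0, 0, 0], [0, 0, 0], 0],
])

```text
t: 5.45
tool_pos: [534.7, 267.2, 152.5]
tool_rot: [-2.635, 1.57, -2.635]
ft_force: [0.8, -0.1, -0.0]
opening: 0.003
```

```bash
python3 go.py 534 267 100 0
python3 - <<'E'
from bench import imaging
from h import *
T=imaging.camera("top");S=imaging.camera("side")
S0=dict(np.load("side0.npz"));T0=dict(np.load("top0.npz"))
print(proj(S,np.array([534,267,78.])))
f=lambda c,a,b,w,h:cv2.resize(c["pixels"][b:b+h,a:a+w],(266,266))
cv2.imwrite("pics/crop3.png",np.vstack([np.hstack([f(T0,248,175,40,40),f(S0,260,175,40,40),f(S0,190,220,80,80)]),np.hstack([f(T,248,175,40,40),f(S,260,175,40,40),f(S,190,220,80,80)])]))
E
```

```text
t 5.45 pos [534.7 267.2 152.5] F [ 0.81 -0.13 -0.01] open 0.003
[[-0.     0.001  1.   ]
 [-0.     1.    -0.001]
 [-1.    -0.    -0.   ]]
tool cm [ 5.25 -0.01 -0.07]
rotvec [-0.001 -0.     0.   ] shift after turn [ 5.25 -0.02 -0.07]
[232.64154019 266.93250027]
```

View pics/crop3.png

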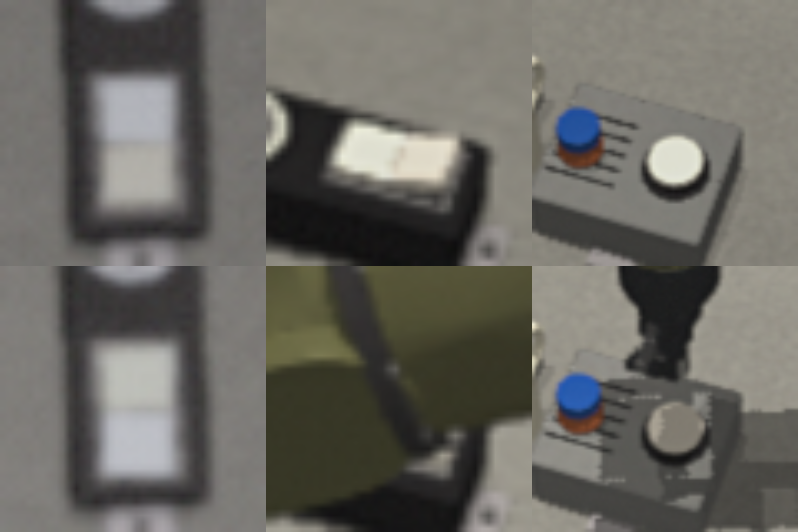

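The shading of the rocker halves has swapped: the outer half is now bright and level, so the strip is on. Tip is above the button. Pressing it.

>>> arm_command([
  [[0, 0, 0], [3, 0, 0], 0],
  [[0, 0, 0], [3, 0, 0], 0],
  [[0, 0, 0], [1.3, 0, 0], 0],
  [[0, 0, 0], [0.2, 0, 0], 0],
  [[0, 0, 0], [0.2, 0, 0], 0],
  [[0, 0, 0], [0.2, 0, 0], 0],
  [[0, 0, 0], [0.2, 0, 0], 0],
  [[0, 0, 0], [0.1, 0, 0], 0],
  [[0, 0, 0], [0, 0, 0], 0],
  [[0, 0, 0], [0, 0, 0], 0],
])

```text
t: 6.38
tool_pos: [535.3, 266.2, 71.5]
tool_rot: [0.373, 1.569, 0.37]
ft_force: [1.9, -1.3, 3.3]
opening: 0.003
```

>>> arm_command([
  [[0, 0, 0], [0.1, 0, 0], 0],
  [[0, 0, 0], [0, 0, 0], 0],
])

```text
t: 6.55
tool_pos: [535.2, 266.2, 70.1]
tool_rot: [0.394, 1.57, 0.391]
ft_force: [1.4, 0.8, 2.8]
opening: -0.001
```

>>> arm_command([
  [[0, 0, 0], [0.1, 0, 0], 0],
  [[0, 0, 0], [0, 0, 0], 0],
])

```text
t: 6.72
tool_pos: [535.2, 266.2, 69.8]
tool_rot: [0.416, 1.57, 0.414]
ft_force: [-1.1, -1.6, 10.7]
opening: -0.002
```

>>> arm_command([
  [[0, 0, 0], [0.05, 0, 0], 0],
  [[0, 0, 0], [0, 0, 0], 0],
])

```text
t: 6.88
tool_pos: [535.3, 266.3, 69.8]
tool_rot: [0.373, 1.57, 0.37]
ft_force: [-3.4, -2.4, 15.5]
opening: -0.004
```

A firm stop at 69.8 mm with 15 N, so the button is fully in. Next, over to the start key.

>>> arm_command([
  [[0, 0, 0], [-1, 0, 0], 0],
  [[0, 0, 0], [-3, 0, 0], 0],
  [[0, 0, 0], [-3, 0, 0], 0],
  [[0, 0, 0], [-2, 0, 0], 0],
  [[0, 0, 0], [0, -3, -0.1], 0],
  [[0, 0, 0], [0, -3, -0.1], 0],
  [[0, 0, 0], [0, -3, -0.1], 0],
  [[0, 0, 0], [0, -3, -0.1], 0],
  [[0, 0, 0], [0, -3, -0.1], 0],
  [[0, 0, 0], [0, -3, -0.1], 0],
  [[0, 0, 0], [0, -3, -0.1], 0],
  [[0, 0, 0], [0, -3, -0.1], 0],
])

```text
t: 7.88
tool_pos: [525.7, 24.8, 158.3]
tool_rot: [2.891, 1.57, 2.888]
ft_force: [0.7, 0.4, 0.6]
opening: -0.0
```

>>> arm_command([
  [[0, 0, 0], [0, -3, -0.1], 0],
  [[0, 0, 0], [0, -3, -0.1], 0],
  [[0, 0, 0], [0, -3, -0.1], 0],
  [[0, 0, 0], [0, -3, -0.1], 0],
  [[0, 0, 0], [0, -3, -0.1], 0],
  [[0, 0, 0], [0, -3, -0.2], 0],
  [[0, 0, 0], [0, -3, -0.2], 0],
  [[0, 0, 0], [0, -3, -0.2], 0],
  [[0, 0, 0], [0, -3, -0.2], 0],
  [[0, 0, 0], [0, -3, -0.2], 0],
  [[0, 0, 0], [0, -3, -0.2], 0],
  [[-0.08, 0, 0], [0, 0, 0], 0],
])

```text
t: 8.88
tool_pos: [507.2, -307.9, 158.0]
tool_rot: [-2.797, 1.57, -2.724]
ft_force: [-0.4, 0.3, -0.9]
opening: 0.002
```

>>> arm_command([
  [[-0.08, 0, 0], [0, 0, 0], 0],
  [[-0.08, 0, 0], [0, 0, 0], 0],
  [[-0.1, 0, 0], [0, 0, 0], 0],
  [[0, 0, 0], [0, 0, 0], 0],
  [[0, 0, 0], [0, 0, 0], 0],
])

```text
t: 9.3
tool_pos: [508.2, -303.6, 158.2]
tool_rot: [2.088, 1.57, 2.423]
ft_force: [0.6, -0.2, -0.4]
opening: -0.005
```

```bash
python3 go.py 508 -304 80 0.34
python3 - <<'E'
from bench import imaging
from h import *
T=imaging.camera("top");S=imaging.camera("side")
S0=dict(np.load("side0.npz"));T0=dict(np.load("top0.npz"))
for c in(T0,T):print([ (q[0].round(1),q[1]) for q in blobs(c,(135,160,195,205))])
for z in(78,70): print(z,proj(T,np.array([534,267,z])),proj(S,np.array([534,267,z])))
for c in(S0,S):print([ (q[0].round(1),q[1]) for q in blobs(c,(190,240,255,290))])
f=lambda c,a,b,w,h:cv2.resize(c["pixels"][b:b+h,a:a+w],(390,260))
cv2.imwrite("pics/crop4.png",np.vstack([np.hstack([f(S0,190,240,75,50),f(S,190,240,75,50)]),np.hstack([f(S,255,170,75,50),f(S,255,115,75,50)])]))
E
```

```text
t 9.3 pos [ 508.2 -303.6  158.2] F [ 0.6  -0.19 -0.38] open -0.005
[[-0.001 -0.328  0.945]
 [ 0.     0.945  0.328]
 [-1.     0.001 -0.   ]]
tool cm [ 7.82 -0.03 -0.03]
rotvec [-0.006 -0.    -0.001] shift after turn [ 7.82 -0.03 -0.03]
[(array([160.4, 183.8]), np.int32(199))]
[(array([188.5, 173. ]), np.int32(52)), (array([161., 184.]), np.int32(210))]
78 [159.79891622 184.01920029] [232.64154019 266.93250027]
70 [160.43386547 184.29212762] [232.71348597 268.48126491]
[(array([232.6, 267.6]), np.int32(190))]
[(array([226.9, 246.8]), np.int32(780)), (array([215.4, 258.4]), np.int32(17)), (array([213.1, 277.4]), np.int32(383)), (array([232.8, 269.3]), np.int32(198)), (array([195.8, 267.9]), np.int32(9)), (array([252.4, 282.9]), np.int32(37))]
```

View pics/crop4.png

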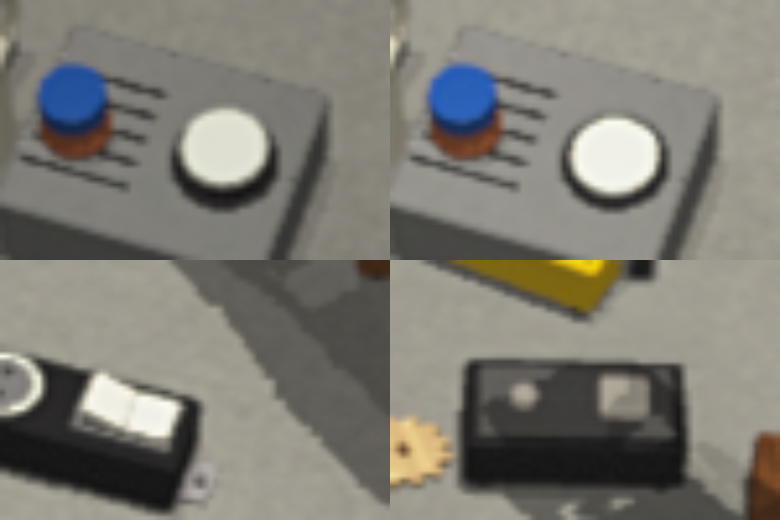

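The button top has moved down 1.7 px (8 mm predicts 1.5), so it is in and stays in. The rocker's inner half is now raised and its outer half level. The panel hasn't moved. Pressing the start key.

>>> arm_command([
  [[0, 0, 0], [3, 0, 0], 0],
  [[0, 0, 0], [3, 0, 0], 0],
  [[0, 0, 0], [3, 0, 0], 0],
  [[0, 0, 0], [0.9, 0, 0], 0],
  [[0, 0, 0], [0.2, 0, 0], 0],
  [[0, 0, 0], [0.2, 0, 0], 0],
  [[0, 0, 0], [0.2, 0, 0], 0],
  [[0, 0, 0], [0, 0, 0], 0],
  [[0, 0, 0], [0, 0, 0], 0],
])

```text
t: 10.15
tool_pos: [509.1, -304.3, 54.8]
tool_rot: [-0.924, 1.568, -0.587]
ft_force: [1.2, 0.1, 2.9]
opening: -0.001
```

>>> arm_command([
  [[0, 0, 0], [0.1, 0, 0], 0],
  [[0, 0, 0], [0, 0, 0], 0],
])

```text
t: 10.32
tool_pos: [508.8, -304.1, 53.0]
tool_rot: [-0.919, 1.569, -0.582]
ft_force: [2.5, -1.2, 3.9]
opening: 0.002
```

>>> arm_command([
  [[0, 0, 0], [0.2, 0, 0], 0],
  [[0, 0, 0], [0, 0, 0], 0],
  [[0, 0, 0], [0, 0, 0], 0],
])

```text
t: 10.57
tool_pos: [508.9, -304.2, 51.0]
tool_rot: [-0.926, 1.569, -0.589]
ft_force: [1.8, -1.1, 8.1]
opening: 0.0
```

>>> arm_command([
  [[0, 0, 0], [0.05, 0, 0], 0],
  [[0, 0, 0], [0, 0, 0], 0],
])

```text
t: 10.73
tool_pos: [508.9, -304.2, 50.9]
tool_rot: [-0.953, 1.569, -0.616]
ft_force: [-0.7, 0.3, 12.1]
opening: -0.001
```

Fully down, with 12 N at 50.9 mm. Retreating clear, then a final check.

>>> arm_command([
  [[0, 0, 0], [-0.5, 0, 0], 0],
  [[0, 0, 0], [-1.5, 0, 0], 0],
  [[0, 0, 0], [-3, 0, 0], 0],
  [[0, 0, 0], [-3, 0, 0], 0],
  [[0, 0, 0], [-3, 0, 0], 0],
  [[0, 0, 0], [-3, 0, 0], 0],
  [[0, 0, 0], [0, 3, -2], 0],
  [[0, 0, 0], [0, 3, -2], 0],
  [[0, 0, 0], [0, 3, -2], 0],
  [[0, 0, 0], [0, 3, -2], 0],
  [[0, 0, 0], [0, 0, 0], 0],
  [[0, 0, 0], [0, 0, 0], 0],
])

```text
t: 11.73
tool_pos: [392.3, -216.4, 190.0]
tool_rot: [-1.706, 1.571, -1.368]
ft_force: [0.1, -0.2, 0.3]
opening: 0.004
```

```bash
python3 go.py|head -1
python3 - <<'E'
from bench import imaging
from h import *
T=imaging.camera("top");S=imaging.camera("side")
S0=dict(np.load("side0.npz"));T0=dict(np.load("top0.npz"))
for n,a,b,x in(("T",T0,T,(338,150,385,210)),("S",S0,S,(266,132,314,160))):
    for c in(a,b): print(n,[(q[0].round(1),q[1]) for q in blobs(c,x)])
cv2.imwrite("pics/fin.png",np.hstack([cv2.resize(T["pixels"],(400,300)),cv2.resize(S["pixels"],(400,300))]))
E
```

```text
t 11.7333 pos [ 392.3 -216.4  190. ] F [ 0.08 -0.23  0.28] open 0.004
T [(array([357. , 166.7]), np.int32(24)), (array([365.7, 189. ]), np.int32(120))]
T [(array([357.1, 166.7]), np.int32(29)), (array([365.6, 189.1]), np.int32(129))]
S [(array([299.6, 140. ]), np.int32(67)), (array([280.3, 140. ]), np.int32(13))]
S [(array([276.5, 132.3]), np.int32(27)), (array([266.7, 140.2]), np.int32(10)), (array([299.5, 140.1]), np.int32(68)), (array([280.5, 140. ]), np.int32(14))]
```

View pics/fin.png

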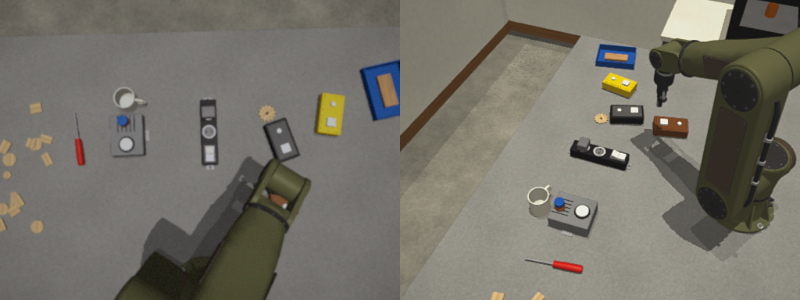

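The final views show everything in its place and the arm clear at z 190. The panel keys are within 0.2 px of where they started, and the start key has sprung back. Handing in.

```bash
python3 -c "
from bench import ticket
print(ticket.close_job())"
```

```text
the job is handed in; nothing more can be done
None
```

The laser cutter start-up was done in the order asked, with closed fingertips, and the job was handed in at about 12 s of the 43 s allowed.

| Step | Where it stopped | Force | What the pictures showed |
|---|---|---|---|
| Socket strip rocker | 53.7 mm (on is about 54 mm) | 16 N | Outer half level, inner half raised |
| Filter button | 69.8 mm (in is 70 mm) | 15 N | 1.7 px lower after release (about 1.5 px expected), so it stayed in |
| Start key | 50.9 mm (fully down is 51 mm) | 12 N | Back at its starting image position (within about 0.2 px), so it sprang back |

In the last pictures the panel's keys were within 0.2 px of where they started, so the panel did not move. I judged the other things by eye in those pictures, and they looked undisturbed. I never went near the stop key, and the arm finished clear of everything at 190 mm height. None of the checks failed or disagreed.

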